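# Close the torch cooler's click cap and open its coolant cock

### The job

Put the torch cooler back into service: turn the filler cap clockwise by its yellow bar until its slip clutch gives the first click, and stop there without going on to a second click and without turning it back. Then open the blue coolant cock fully against its stop. Leave the red cock shut and do not disturb the loose parts lying about.

Things in the scene. Friction and masses are not known exactly. Their poses are not given: they have to be found in the camera images.
- cooler: torch cooler fixed to the bench: blue housing 195 (x) x 220 (y) x 131 high, origin at the centre of its underside; its front faces its own -x. A grey panel slopes up from the front at 30 degrees to the level. Nothing rises above the panel's plane but the filler neck and cap. A carrying handle on the top at the back.
- neck (a point): foot of the filler neck, in the middle of the sloping panel; z points out of the panel along the cap's axis, which leans 30 degrees from vertical toward the cooler's -x (front); x points up the slope. The neck's thread drags the cap with about 0.15 N m; where round the neck the thread comes home differs each time and cannot be seen.
- cap_bar (a point): middle of the yellow grip bar on the black filler cap (66 diameter, its flat top 40 out from neck). Bar: 62 long (own x), 14 thick (y), 31 high (z); this point is on the cap's axis, 55 out from neck, 15 above the flat top. z points outward. Clockwise seen from outside (negative about z) tightens; 1.3 to 2.2 rad are left to go before the thread is home, often more than one grasp; it does not sink.
- cap (a joint): slip of the cap's clutch, rad: 0 while the thread is turned. With the thread home the cap stands still until the clutch gives at about 0.3 N m; the torque then falls steadily to nil at 0.23, past which it snaps on by itself to rest at 0.35 (first click). Pushed on against 0.12 N m it passes 0.47 and slips a second time, to 0.70. Turned back (0.12 N m) it drops to 0 and has lost the click.
- blue_line: steel pipe bridge with a brass ball cock, fixed to the bench, 184 long along its own x, pipe 20 thick with its axis 50 above the bench, brass body at the middle up to 60 wide and 71 high with a stem above it; origin at the bench under the cock's stem. It is the line with the blue handle.
- blue_pivot (a point): point on the vertical axis of the blue cock's handle, 100 above the bench, at the height of the handle's middle; axes as the blue line's
- blue_grip (a point): middle of the blue handle grip, 60 out from the pivot, 100 above the bench; own x points outward along the handle. The blue grip is 58 long, 16 wide, 22 high (88 to 110 above the bench), with nothing under it but bench or, when open, the pipe (top at 60).
- blue_cock (a joint): angle of the blue handle, rad: 0 shut (handle across the pipe, pointing to the line's -y), 1.57 fully open against the stop (along the pipe, to the line's -x). It opens clockwise seen from above; takes 0.25 N m and stays where it is left.
- red_line: the same bridge and cock with a red handle; the two lines may have changed places. Origin as for the blue line.
- red_cock (a joint): angle of the red handle, rad: 0 shut; leave it shut
- gas_cup_1: loose orange gas cup, standing, 23 diameter, 42 high; leave alone
- gas_cup_2: loose white gas cup, standing, 23 diameter, 42 high; leave alone
- big_nut: loose steel nut lying flat, 36x41x19; leave alone
- bolt_m16: loose steel bolt lying, 27x71x24; leave alone
- tee_3: loose grey pipe tee lying, 52x60x36; leave alone

How it is judged:
By the outcome, as a careful person would: the job done as asked, in the order asked, and still so for the second after the job is handed in, with the robot touching nothing.
It also fails if it takes over 64 s, if anything falls off the work surface, if the arm or the gripper's body presses on something with over 40 N, if the wrist force passes 120 N, or if a joint passes its speed limit or range.

### The arm

A 6-joint arm with a two-finger parallel gripper is mounted at the origin on a cart in front of the work surface, level with it; the furniture and walls round the work are solid. World frame = base frame: x ahead of the robot, y to its left, z up, the work surface at z = 0. Lengths are in m, angles in rad, forces in N, time in s.
With the tool pointing down it reaches from about 0.25 to 0.775 m from the base axis. Payload 4 kg.
Tool frame: the origin (TCP) lies at the centre of the arm's flange, where the gripper is bolted on; the fingertips stand 199 mm ahead of it and the grasp point (between the pads) lies 180 mm ahead of it (robot.tcp_to_tips is the distance from the TCP to the fingertips, in m); z points along the fingers, y is the line along which they close (so a half turn about z gives the same grasp; the last joint's range is limited). The gripper opens to 94 mm and grips with 3 to 60 N. Pads are 16 mm wide; open, the fingers measure 119 mm over their backs; the gripper's body (75 mm by 177 mm) begins 78 mm behind the grasp point.
Start: joints at [1.104, 0.087, 1.371, -0, 1.684, -0.103], TCP at [0.196, 0.514, 0.405] pointing down, gripper open.
Joint ranges: [-3.1, 3.1], [-0.76, 2.03], [0.27, 2.55], [-1.08, 4.22], [0.17, 2.65], [-2.57, 2.57]. Speed limits (rad/s): [2.79, 2.79, 3.14, 3.14, 3.14, 3.14].

### API

Orientations are given as [roll, pitch, yaw] about the fixed x, y, z axes, in that order (R = Rz(yaw) Ry(pitch) Rx(roll)).
In Python, from bench import telemetry, snapshot, ticket, robot gives the robot as it stands.
- The arm moves only by the tool apply_moves, never from a script. Its argument "moves" is a list that holds one entry, the list of rows, each a list of 5 numbers: the shift along the tool's x, y, z in units of 50 mm (1.0 is 50 mm), then the turn about the tool's z in units of 10 degrees (1.0 is 10 degrees), then the closure, from 0 (fully open) to 1 (shut). A call has 1 to 10 rows; each row is the pose to reach, as a shift and turn from the pose commanded when the call began, along the tool's axes at that moment; what a row does not reach only later rows make up. A row lasts 1/8 s, in which the tool goes at most 62.5 mm and 10.7 degrees, less where a joint would pass 70% of its speed; a pose out of reach is approached as far as the arm can. A call with a gripper value outside its range is refused whole. The fingers move at their own pace and stop on an object; the grip force is fixed at half the most. Time passes only in rows, so rows that repeat a pose let the fingers close. It gives the time, the measured TCP pose, the force, the opening and the grip force at its end, in the units of the state.
- telemetry.get_obs(): the state, without advancing time (a new reading comes with each control period).
- snapshot(name): name is "scene" or "top"; returns a dict with "image" (384x512x3 uint8, red, green, blue), "fovy" (degrees; the focal length in pixels is half the picture's height over the tangent of half this angle, whatever the lens; pixels are square), "cx", "cy" (the principal point, pixels), "R" (3x3) and "t" (3): a world point X has camera coordinates R X + t. Camera axes: x right, y down, z forward; pixel columns grow to the right and rows downward; lengths in m; the calibration is good to about 2 mm. A picture is of the moment at which its call begins. There is no depth.
- ticket.close_job(): hands the job in; it is judged then, once.
The state is a dict: "time": time; "joint_positions": joint angles; "qvel": joint speeds; "joint_torque": joint torques, N m; "tool_pos": TCP position; "ee_rot": TCP orientation; "wrist_force": force on the tool from outside, world axes, zero at the start; "wrist_torque": the same for the moment, N m; "width": finger opening in m; "finger_force": force on a finger pad.
Only numpy, scipy, OpenCV 4.12 (cv2) and the standard library are available. Lean on these libraries where they do the work, as an engineer would, in place of code of your own. Each camera call takes 0.05 s, during which the arm holds its last target. There are 200 camera calls.

## Working session

There is one attempt and no reset: what is moved stays moved. The work goes in short steps, Python scripts to look and compute and a tool call to move; the robot and the scene stay as the last step left them, time stands still between calls to the robot, and variables do not carry over. Pictures are saved under pics/ and viewed, at most 10 in all, crops included, and the job is handed in when it is done.

Besides the shell and the picture viewer there is one more tool, called after ">>>" as name(argument=value, ...) on one line, values as JSON. apply_moves: Moves the arm, as the interface text tells. Its arguments: {"type":"object","properties":{"moves":{"type":"array","items":{"type":"array","items":{"type":"array","items":{"type":"number"}}}}},"required":["moves"]}

```bash
ls; mkdir -p pics
python3 - <<'E'
from bench import telemetry, snapshot, ticket, robot
import cv2
print(telemetry.get_obs())
print([a for a in dir(robot) if a[0]!='_'], robot.tcp_to_tips)
for n in("scene","top"):
    s=snapshot(n); cv2.imwrite(f"pics/{n}0.png",cv2.resize(s["image"][:,:,::-1],(800,600),interpolation=cv2.INTER_CUBIC))
    print(n,s["fovy"],s["cx"],s["cy"],s["R"],s["t"])
E
```

```text
pics
{'time': 0.0, 'joint_positions': array([ 1.10390126e+00,  8.79262137e-02,  1.37227274e+00,  2.12273066e-05,
        1.68359669e+00, -1.03093449e-01]), 'qvel': array([ 0.00099209,  0.00117246,  0.00177205, -0.00010898,  0.00086142,
       -0.00179561]), 'joint_torque': array([-3.34194256e-04, -3.40182066e+01, -3.02425218e+01,  7.16055511e-02,
        3.30500398e-02, -1.83835314e-04]), 'tool_pos': array([0.19564827, 0.51389273, 0.40351006]), 'ee_rot': array([-3.13940353e+00, -2.47697739e-04,  2.77779313e+00]), 'wrist_force': array([-0.21835422,  0.3331749 , -0.13006318]), 'wrist_torque': array([-0.00195217, -0.02251262, -0.05036541]), 'finger_force': 0.0, 'width': 0.09388538952964759}
['IKError', 'tcp_to_tips'] 0.1992
scene 44.869953364073346 250.74039040724324 189.19862514243633 [[ 0.58066629 -0.81412193  0.00567006]
 [-0.54518612 -0.39400337 -0.73995503]
 [ 0.60464764  0.4265757  -0.67263245]] [-0.37895872  0.35406572  0.90190914]
top 42.59498993199235 259.09821727504226 193.34809313242798 [[ 0.00649071 -0.99991279 -0.01150173]
 [-0.99566525 -0.00539508 -0.09285261]
 [ 0.09278246  0.01205455 -0.99561343]] [-0.05106667  0.57118013  1.6263372 ]
```

View pics/scene0.png

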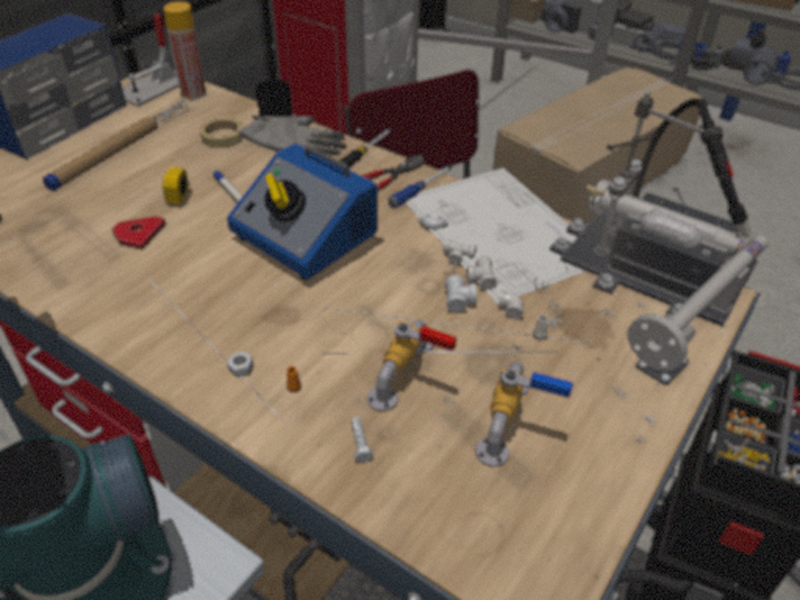

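View pics/top0.png

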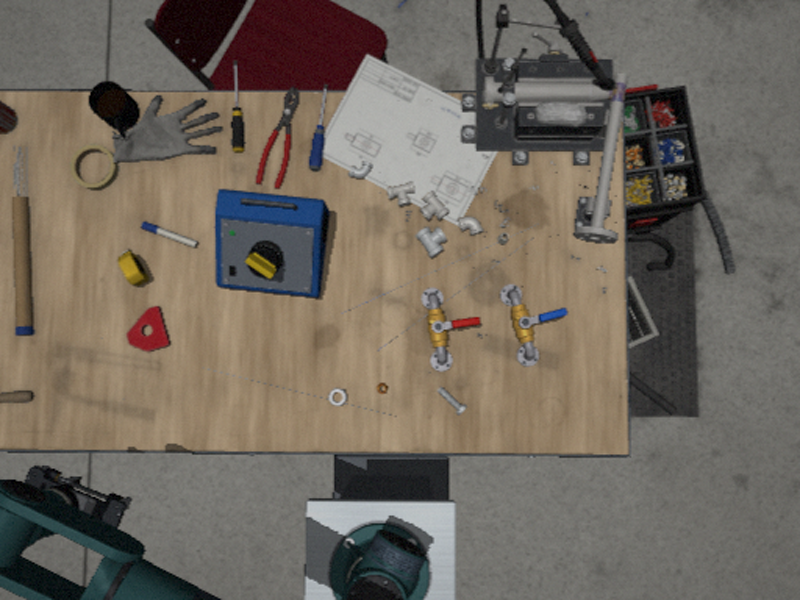

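The scene view shows the cooler with the yellow bar at (277,190), the red handle at (437,337) and the blue handle at (550,384). In the top view the bar is at (263,263), the blue pivot at (525,322) and its grip at (553,316). All of these are in 800-px coordinates. Next I measure them by masks and rays.

```bash
cat > h.py <<'E'
import numpy as np, cv2
from bench import telemetry, snapshot
def ray(s,p):
    f=192/np.tan(np.radians(s["fovy"]/2)); R=np.array(s["R"]);t=np.array(s["t"])
    d=R.T@np.array([(p[0]-s["cx"])/f,(p[1]-s["cy"])/f,1.]); return -R.T@t, d/np.linalg.norm(d)
def onplane(s,p,c,n=(0,0,1)):
    o,d=ray(s,p); n=np.array(n,float); return o+d*(n@(np.array(c)-o))/(n@d)
def tri(a,pa,b,pb):
    o1,d1=ray(a,pa);o2,d2=ray(b,pb)
    k=np.linalg.lstsq(np.c_[d1,-d2],o2-o1,rcond=None)[0]
    x,y=o1+d1*k[0],o2+d2*k[1]; return (x+y)/2,np.linalg.norm(x-y)
H={"yellow":((22,130,90),(34,255,255)),"blue":((100,130,50),(122,255,255)),"red":((0,150,80),(6,255,255))}
def blob(s,col,box):   # box in 512x384 pixels x0,y0,x1,y1
    m=cv2.inRange(cv2.cvtColor(np.ascontiguousarray(s["image"]),cv2.COLOR_RGB2HSV),*map(np.array,H[col]))
    k=np.zeros_like(m);k[box[1]:box[3],box[0]:box[2]]=1;m*=k
    c=max(cv2.findContours(m,cv2.RETR_EXTERNAL,cv2.CHAIN_APPROX_NONE)[0],key=cv2.contourArea)
    M=cv2.moments(c); return c,np.array([M["m10"],M["m01"]])/M["m00"],cv2.minAreaRect(c)
E
python3 - <<'E'
from h import *
T,S=snapshot("top"),snapshot("scene")
for nm,col,bt,bs in(("bar","yellow",(145,145,190,190),(160,100,205,140)),("grip","blue",(335,190,370,215),(330,230,375,260)),("redgrip","red",(280,195,315,215),(260,200,300,230))):
    ct,mt,rt=blob(T,col,bt);cs,ms,rs=blob(S,col,bs)
    print(nm,tri(T,mt,S,ms),rt,mt,rs,ms)
    z=.1 if nm!="bar" else .13
    print([onplane(T,p,(0,0,z)).round(4) for p in cv2.boxPoints(rt)])
c,m,r=blob(T,"blue",(130,110,220,200)); print("cooler",r,cv2.boxPoints(r))
ap=cv2.approxPolyDP(cv2.convexHull(c),4,True)[:,0]; print(ap.tolist())
for p in ap: print(p,onplane(T,p,(0,0,.131)).round(4),onplane(T,p,(0,0,.02)).round(4))
for n,s,b in(("t",T,(130,110,225,200)),("s",S,(130,80,260,190))):
    cv2.imwrite(f"pics/c{n}.png",cv2.resize(s["image"][b[1]:b[3],b[0]:b[2],::-1],None,fx=5 if n=="s" else 6,fy=5 if n=="s" else 6,interpolation=cv2.INTER_CUBIC))
E
```

```text
bar (array([0.63598227, 0.24274406, 0.13661474]), np.float64(0.000470690579371909)) ((166.7307586669922, 169.15383911132812), (19.691856384277344, 8.875203132629395), 33.690067291259766) [166.63718821 169.27210884] ((176.46551513671875, 120.4137954711914), (20.79787826538086, 9.841853141784668), 68.19859313964844) [176.8463357  121.34869976]
[array([0.6426, 0.2779, 0.13  ]), array([0.6663, 0.2629, 0.13  ]), array([0.6317, 0.2101, 0.13  ]), array([0.608 , 0.2251, 0.13  ])]
grip (array([ 0.54114338, -0.3499672 ,  0.10053122]), np.float64(0.0008109841303509772)) ((353.41180419921875, 201.1470947265625), (4.3656415939331055, 17.70509910583496), 75.96376037597656) [353.34733894 201.22128852] ((352.4523010253906, 245.553955078125), (24.993274688720703, 8.051957130432129), 14.931418418884277) [352.34701857 245.48875855]
[array([ 0.541 , -0.3208,  0.1   ]), array([ 0.555 , -0.3758,  0.1   ]), array([ 0.5415, -0.379 ,  0.1   ]), array([ 0.5274, -0.3241,  0.1   ])]
redgrip (array([ 0.52499289, -0.1726797 ,  0.10135797]), np.float64(0.0006290392248282308)) ((297.7099914550781, 205.969970703125), (4.666904926300049, 17.253406524658203), 81.8698959350586) [297.81627297 205.93175853] ((279.3642578125, 215.88009643554688), (23.47627830505371, 8.677478790283203), 19.653823852539062) [279.81034483 215.46551724]
[array([ 0.5281, -0.1439,  0.1   ]), array([ 0.5362, -0.1984,  0.1   ]), array([ 0.5215, -0.2005,  0.1   ]), array([ 0.5133, -0.146 ,  0.1   ])]
cooler ((171.07427978515625, 155.25743103027344), (70.2496337890625, 62.189823150634766), 5.710593223571777) [[133.02972  182.70297 ]
 [139.21783  120.821785]
 [209.11884  127.81189 ]
 [202.93073  189.69308 ]]
[[140, 122], [206, 128], [203, 189], [139, 182]]
[140 122] [0.7885 0.333  0.131 ] [0.8152 0.3618 0.02  ]
[206 128] [0.7698 0.1216 0.131 ] [0.7952 0.1352 0.02  ]
[203 189] [0.5745 0.1278 0.131 ] [0.5858 0.1419 0.02  ]
[139 182] [0.5956 0.3305 0.131 ] [0.6084 0.3592 0.02  ]
```

View pics/ct.png

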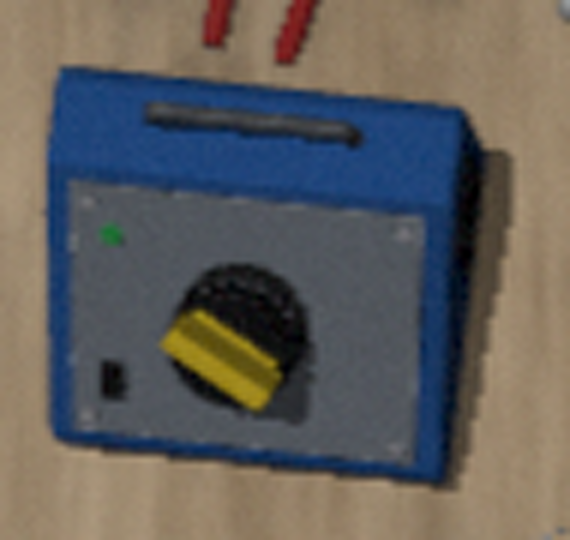

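The crop shows the bar running from upper left (180,330) to lower right (270,385). The panel screws are at (88,203), (405,235), (398,450) and (86,418), which gives a second fix on the neck.

Run:
```python
from h import *
T=snapshot("top")
yaw=np.radians(-5.3);xc=np.array([np.cos(yaw),np.sin(yaw),0]);yc=np.array([-np.sin(yaw),np.cos(yaw),0])
n=-.5*xc+np.array([0,0,.866]);ux=.866*xc+np.array([0,0,.5])
scr=np.array([(88,203),(405,235),(398,450),(86,418)])/6+[130,110]
for zn in(.075,.08,.085,.09):
    nk=onplane(T,(170.8-.4,164.5-.4),(0,0,zn)); P=[onplane(T,p-.4,nk,n)-nk for p in scr]
    print(zn,nk.round(4),(nk+.055*n).round(4),[(round(p@ux,4),round(p@yc,4)) for p in P])
c=np.array([.64,.2424,.13])
a,b=[onplane(T,p,c,n) for p in((157.5,167.5),(174,178.3))];d=a-b
print("bar dir in panel (ux,yc) deg",np.degrees(np.arctan2(d@yc,d@ux)),np.linalg.norm(d))
for nm,g,b in(("blue",(.5411,-.3500),0),):
    pass
# white/steel stem pivot check: blue line flanges
o=telemetry.get_obs();print(o["tool_pos"],o["ee_rot"])
```

```text
0.075 [0.6617 0.2434 0.075 ] [0.6344 0.246  0.1226] [(np.float64(0.063), np.float64(0.0855)), (np.float64(0.0621), np.float64(-0.0866)), (np.float64(-0.0646), np.float64(-0.0861)), (np.float64(-0.0637), np.float64(0.0889))]
0.08 [0.661  0.2424 0.08  ] [0.6336 0.245  0.1276] [(np.float64(0.0628), np.float64(0.0852)), (np.float64(0.062), np.float64(-0.0863)), (np.float64(-0.0644), np.float64(-0.0858)), (np.float64(-0.0635), np.float64(0.0886))]
0.085 [0.6602 0.2415 0.085 ] [0.6328 0.244  0.1326] [(np.float64(0.0626), np.float64(0.0849)), (np.float64(0.0618), np.float64(-0.086)), (np.float64(-0.0642), np.float64(-0.0856)), (np.float64(-0.0633), np.float64(0.0883))]
0.09 [0.6594 0.2405 0.09  ] [0.6321 0.243  0.1376] [(np.float64(0.0624), np.float64(0.0847)), (np.float64(0.0616), np.float64(-0.0858)), (np.float64(-0.064), np.float64(-0.0853)), (np.float64(-0.0631), np.float64(0.088))]
bar dir in panel (ux,yc) deg 59.08710235945576 0.06172205384920709
[0.19568495 0.51396206 0.40414626] [-3.14064061e+00 -1.11522514e-04  2.77781961e+00]
```

View pics/cs.png

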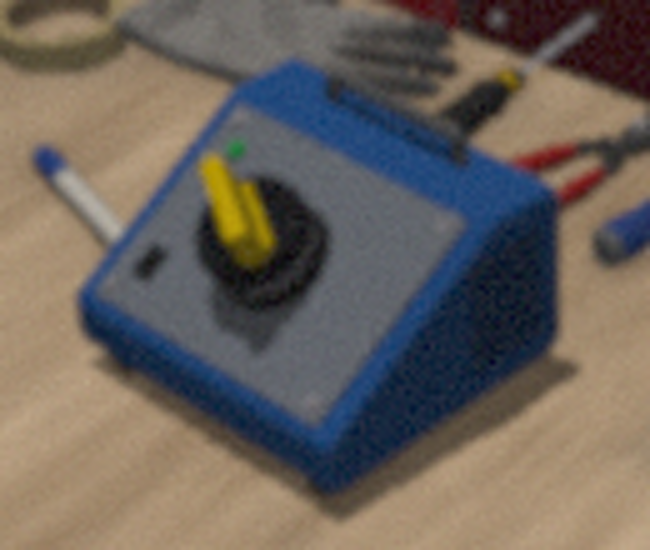

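```bash
cat > p.py <<'E'
import numpy as np, json, os
from bench import telemetry
C=np.array([.635,.2435,.131]);yaw0=np.radians(-5.3)
xc=np.array([np.cos(yaw0),np.sin(yaw0),0]);yc=np.array([-np.sin(yaw0),np.cos(yaw0),0])
n=-.5*xc+np.array([0,0,.866]);ux=.866*xc+np.array([0,0,.5])
def axes(y): return np.array([[np.cos(y),np.sin(y),0],[np.sin(y),-np.cos(y),0],[0,0,-1.]])
def state(): return json.load(open("cmd.json")) if os.path.exists("cmd.json") else [.196,.514,.4045,2.778]
def done(row):   # record last row sent
    s=state(); p=np.array(s[:3])+axes(s[3]).T@(np.array(row[:3])*.05)
    json.dump([*p,s[3]-np.radians(row[3]*10)],open("cmd.json","w"))
    o=telemetry.get_obs();print("cmd",np.round(state(),4),"meas",o["tool_pos"].round(4),o["ee_rot"][2].round(3),"F",o["wrist_force"].round(1),"M",o["wrist_torque"].round(2),o["time"].round(2))
def rows(targets):
    s=state();A=axes(s[3])
    for p,y in targets: print([*(A@(np.array(p)-s[:3])/.05).round(2),round(float(np.degrees(s[3]-y)/10),2),1])
def cap(phi,gap=0,up=0,r=.02):   # phi deg -> TCP pose, finger behind the bar
    f=np.radians(phi);b=np.cos(f)*ux+np.sin(f)*yc;t=-np.sin(f)*ux+np.cos(f)*yc
    s=.015+max(0,.008*np.sin(f))+gap
    p=C+r*b+s*t+.003*n+np.array([0,0,.1992+up])
    return p,float(np.arctan2(b[1],b[0])+np.pi/2)
E
python3 - <<'E'
from p import *
rows([cap(59,.008,.09),cap(59,.008,0)]); print(cap(59,.008))
E
```

```text
[np.float64(-9.67), np.float64(-1.39), np.float64(-0.21), 1.2, 1]
[np.float64(-9.67), np.float64(-1.39), np.float64(1.59), 1.2, 1]
(array([0.62332417, 0.27724378, 0.32515201]), 2.569299148589336)
```

>>> apply_moves(moves=[[[-1.2,-0.17,-0.2,0.2,1],[-2.4,-0.35,-0.2,0.4,1],[-3.6,-0.5,-0.2,0.5,1],[-4.8,-0.7,-0.2,0.7,1],[-6.0,-0.85,-0.2,0.9,1],[-7.2,-1.0,-0.2,1.0,1],[-8.4,-1.2,-0.2,1.2,1],[-9.4,-1.35,-0.2,1.2,1],[-9.67,-1.39,-0.2,1.2,1],[-9.67,-1.39,-0.2,1.2,1]]])

```text
time: 1.5
tool_pos: [0.6232, 0.2768, 0.4139]
ee_rot: [-3.141, -0.001, 2.567]
wrist_force: [-0.9, 0.3, 1.0]
width: 0.0009
finger_force: 0.0
```

Run:
```python
from p import *
done([-9.67,-1.39,-0.2,1.2]); rows([cap(59,.008,0)])
from h import *
for n,b in(("top",(120,100,230,200)),("scene",(120,40,230,150))):
    s=snapshot(n);cv2.imwrite(f"pics/a{n}.png",cv2.resize(s["image"][b[1]:b[3],b[0]:b[2],::-1],None,fx=5,fy=5,interpolation=cv2.INTER_CUBIC))
```

```text
Traceback (most recent call last):
  File "p.py", line 11, in done
    o=telemetry.get_obs();print("cmd",np.round(state(),4),"meas",o["tool_pos"].round(4),o["ee_rot"][2].round(3),"F",o["wrist_force"].round(1),"M",o["wrist_torque"].round(2),o["time"].round(2))
                                                                                                                                                                             ^^^^^^^^^^^^^^^
AttributeError: 'float' object has no attribute 'round'
```

```bash
sed -i 's/,o\["time"\].round(2))/,o["time"])/' p.py
python3 - <<'E'
from p import *
print(state()); rows([cap(59,.008,0)])
E
```

```text
[0.6231746937812895, 0.27709436268239296, 0.41450000000000004, 2.5685604897606806]
[np.float64(-0.0), np.float64(0.0), np.float64(1.79), -0.0, 1]
```

>>> apply_moves(moves=[[[0,0,0.6,0,1],[0,0,1.1,0,1],[0,0,1.5,0,1],[0,0,1.79,0,1],[0,0,1.79,0,1]]])

```text
time: 2.12
tool_pos: [0.6217, 0.2779, 0.3241]
ee_rot: [-3.14, -0.002, 2.57]
wrist_force: [-0.3, -1.0, 0.7]
width: 0.0005
finger_force: 0.0
```

Run:
```python
from p import *
done([0,0,1.79,0]); rows([cap(p,0) for p in(59,56,53,50,47,44)])
from h import *
s=snapshot("scene");b=(120,40,230,150);cv2.imwrite("pics/a.png",cv2.resize(s["image"][b[1]:b[3],b[0]:b[2],::-1],None,fx=5,fy=5,interpolation=cv2.INTER_CUBIC))
```

```text
cmd [0.6232 0.2771 0.325  2.5686] meas [0.6217 0.2779 0.3241] 2.57 F [-0.3 -1.   0.7] M [ 0.   -0.01  0.01] 2.125
[np.float64(-0.14), np.float64(-0.01), np.float64(-0.07), -0.0, 1]
[np.float64(-0.17), np.float64(0.0), np.float64(-0.09), 0.28, 1]
[np.float64(-0.19), np.float64(0.02), np.float64(-0.11), 0.56, 1]
[np.float64(-0.22), np.float64(0.04), np.float64(-0.12), 0.85, 1]
[np.float64(-0.24), np.float64(0.05), np.float64(-0.14), 1.14, 1]
[np.float64(-0.27), np.float64(0.06), np.float64(-0.16), 1.44, 1]
```

View pics/a.png

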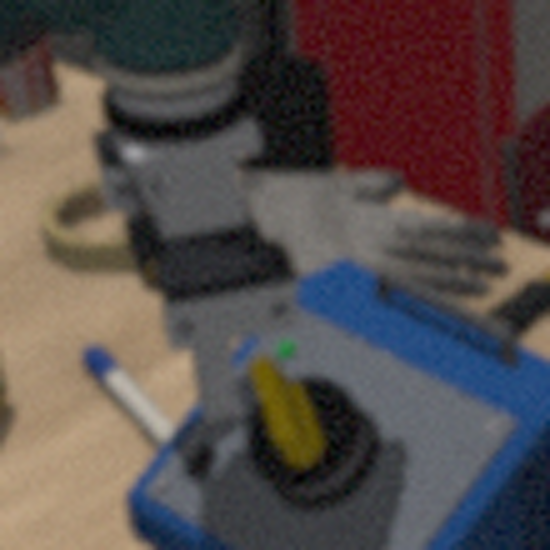

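The closed fingers stand at crop (225,400), just behind the bar's left end (265,380), and are clear of it. I start pushing now.

Run:
```python
from p import *
rows([cap(p,0) for p in(47,35,23)])
```

```text
[np.float64(-0.24), np.float64(0.05), np.float64(-0.14), 1.14, 1]
[np.float64(-0.36), np.float64(0.08), np.float64(-0.21), 2.35, 1]
[np.float64(-0.48), np.float64(0.07), np.float64(-0.27), 3.64, 1]
```

>>> apply_moves(moves=[[[-0.07,0,-0.03,0,1],[-0.14,0,-0.07,0,1],[-0.17,0,-0.09,0.28,1],[-0.19,0.02,-0.11,0.56,1],[-0.22,0.04,-0.12,0.85,1],[-0.24,0.05,-0.14,1.14,1],[-0.27,0.06,-0.16,1.44,1]]])

```text
time: 3.05
tool_pos: [0.6349, 0.273, 0.3321]
ee_rot: [-3.139, -0.005, 2.316]
wrist_force: [-3.2, 3.2, -3.5]
width: 0.0001
finger_force: 2.3
```

Run:
```python
from p import *
done([-.27,.06,-.16,1.44]); rows([cap(p,0) for p in range(41,12,-3)])
```

```text
cmd [0.6361 0.2723 0.333  2.3172] meas [0.6349 0.273  0.3321] 2.316 F [-3.2  3.2 -3.5] M [0.45 0.73 0.01] 3.05
[np.float64(-0.03), np.float64(0.02), np.float64(-0.01), 0.3, 1]
[np.float64(-0.06), np.float64(0.03), np.float64(-0.03), 0.6, 1]
[np.float64(-0.08), np.float64(0.04), np.float64(-0.05), 0.91, 1]
[np.float64(-0.11), np.float64(0.05), np.float64(-0.06), 1.23, 1]
[np.float64(-0.14), np.float64(0.06), np.float64(-0.08), 1.54, 1]
[np.float64(-0.17), np.float64(0.06), np.float64(-0.09), 1.87, 1]
[np.float64(-0.2), np.float64(0.07), np.float64(-0.11), 2.2, 1]
[np.float64(-0.23), np.float64(0.07), np.float64(-0.12), 2.53, 1]
[np.float64(-0.27), np.float64(0.07), np.float64(-0.14), 2.86, 1]
[np.float64(-0.3), np.float64(0.07), np.float64(-0.15), 3.2, 1]
```

Contact force is 5.7 N, which is thread drag. I carry on.

>>> apply_moves(moves=[[[-0.03,0.02,-0.01,0.3,1],[-0.06,0.03,-0.03,0.6,1],[-0.08,0.04,-0.05,0.91,1],[-0.11,0.05,-0.06,1.23,1],[-0.14,0.06,-0.08,1.54,1],[-0.17,0.06,-0.09,1.87,1],[-0.2,0.07,-0.11,2.2,1],[-0.23,0.07,-0.12,2.53,1],[-0.27,0.07,-0.14,2.86,1],[-0.3,0.07,-0.15,3.2,1]]])

```text
time: 4.3
tool_pos: [0.6484, 0.2648, 0.3398]
ee_rot: [-3.14, -0.004, 1.758]
wrist_force: [0.2, 4.4, -3.9]
width: 0.0005
finger_force: 2.4
```

Run:
```python
from p import *
done([-.3,.07,-.15,3.2]); rows([cap(p,0) for p in (11,8,5,2,-1,-4)])
from h import *
s=snapshot("scene");b=(120,40,230,150);cv2.imwrite("pics/b.png",cv2.resize(s["image"][b[1]:b[3],b[0]:b[2],::-1],None,fx=5,fy=5,interpolation=cv2.INTER_CUBIC))
```

```text
cmd [0.6489 0.2637 0.3405 1.7587] meas [0.6484 0.2648 0.3398] 1.758 F [ 0.2  4.4 -3.9] M [0.79 0.07 0.02] 4.3
[np.float64(-0.03), np.float64(0.01), np.float64(-0.01), 0.34, 1]
[np.float64(-0.06), np.float64(0.02), np.float64(-0.02), 0.68, 1]
[np.float64(-0.09), np.float64(0.03), np.float64(-0.03), 1.03, 1]
[np.float64(-0.12), np.float64(0.03), np.float64(-0.04), 1.38, 1]
[np.float64(-0.15), np.float64(0.04), np.float64(-0.05), 1.72, 1]
[np.float64(-0.18), np.float64(0.05), np.float64(-0.06), 2.07, 1]
```

View pics/b.png

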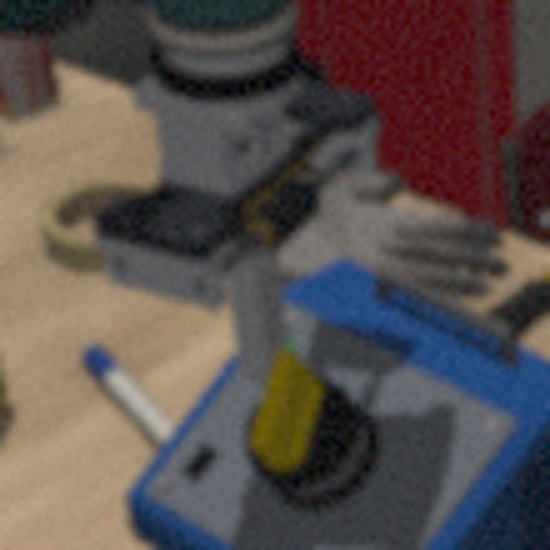

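The bar now lies roughly along the slope, from (295,370) to (280,455), with the finger behind it. The force is still only drag.

>>> apply_moves(moves=[[[-0.03,0.01,-0.01,0.34,1],[-0.06,0.02,-0.02,0.68,1],[-0.09,0.03,-0.03,1.03,1],[-0.12,0.03,-0.04,1.38,1],[-0.15,0.04,-0.05,1.72,1],[-0.18,0.05,-0.06,2.07,1]]])

```text
time: 5.1
tool_pos: [0.6532, 0.2562, 0.3434]
ee_rot: [3.141, -0.004, 1.397]
wrist_force: [2.5, 5.5, -4.1]
width: 0.0003
finger_force: 2.5
```

Run:
```python
from p import *
done([-.18,.05,-.06,2.07]); rows([cap(p,0) for p in (-6,-8,-10,-12,-14)])
```

```text
cmd [0.653  0.2553 0.3435 1.3974] meas [0.6532 0.2562 0.3434] 1.397 F [ 2.5  5.5 -4.1] M [ 0.89 -0.28  0.05] 5.1
[np.float64(-0.01), np.float64(0.01), np.float64(-0.0), 0.23, 1]
[np.float64(-0.03), np.float64(0.01), np.float64(-0.0), 0.46, 1]
[np.float64(-0.04), np.float64(0.02), np.float64(-0.01), 0.69, 1]
[np.float64(-0.06), np.float64(0.03), np.float64(-0.01), 0.92, 1]
[np.float64(-0.07), np.float64(0.04), np.float64(-0.02), 1.14, 1]
```

```bash
cat >> p.py <<'E'
def torque():
    o=telemetry.get_obs();F=o["wrist_force"]
    print("axis torque M, F-only tip:",round(float((o["wrist_torque"]+np.cross(o["tool_pos"]-C,F))@n),3),round(float(np.cross(o["tool_pos"]-[0,0,.19]-C,F)@n),3))
E
python3 -c "
from p import *
torque()"
```

```text
axis torque M, F-only tip: 0.283 0.153
```

>>> apply_moves(moves=[[[-0.01,0.01,0,0.23,1],[-0.03,0.01,0,0.46,1],[-0.04,0.02,-0.01,0.69,1]]])

```text
time: 5.48
tool_pos: [0.654, 0.254, 0.3443]
ee_rot: [3.14, -0.004, 1.277]
wrist_force: [3.1, 4.6, -4.6]
width: 0.0005
finger_force: 2.4
```

Run:
```python
from p import *
done([-.04,.02,-.01,.69]); torque(); rows([cap(p,0) for p in (-12,-14,-16,-18)])
```

```text
cmd [0.6537 0.2531 0.344  1.277 ] meas [0.654  0.254  0.3443] 1.277 F [ 3.1  4.6 -4.6] M [ 0.89 -0.35 -0.01] 5.475
axis torque M, F-only tip: 0.12 0.131
[np.float64(-0.01), np.float64(0.01), np.float64(-0.0), 0.23, 1]
[np.float64(-0.03), np.float64(0.02), np.float64(-0.01), 0.45, 1]
[np.float64(-0.04), np.float64(0.03), np.float64(-0.01), 0.68, 1]
[np.float64(-0.06), np.float64(0.04), np.float64(-0.01), 0.9, 1]
```

>>> apply_moves(moves=[[[-0.01,0.01,0,0.23,1],[-0.03,0.02,-0.01,0.45,1],[-0.04,0.03,-0.01,0.68,1]]])

```text
time: 5.85
tool_pos: [0.6549, 0.2516, 0.345]
ee_rot: [3.14, -0.005, 1.159]
wrist_force: [2.9, 4.0, -3.4]
width: 0.0004
finger_force: 2.4
```

Run:
```python
from p import *
done([-.04,.03,-.01,.68]); torque(); rows([cap(p,0) for p in (-18,-20,-22)])
```

```text
cmd [0.6545 0.2508 0.3445 1.1583] meas [0.6549 0.2516 0.345 ] 1.159 F [ 2.9  4.  -3.4] M [ 0.91 -0.45  0.02] 5.85
axis torque M, F-only tip: 0.059 0.115
[np.float64(-0.02), np.float64(0.01), np.float64(-0.0), 0.22, 1]
[np.float64(-0.03), np.float64(0.02), np.float64(-0.01), 0.45, 1]
[np.float64(-0.05), np.float64(0.03), np.float64(-0.01), 0.67, 1]
```

>>> apply_moves(moves=[[[-0.02,0.01,0,0.22,1],[-0.03,0.02,-0.01,0.45,1],[-0.05,0.03,-0.01,0.67,1]]])

```text
time: 6.22
tool_pos: [0.6554, 0.2488, 0.3456]
ee_rot: [3.14, -0.005, 1.042]
wrist_force: [4.0, 5.0, -2.9]
width: 0.0003
finger_force: 2.5
```

Run:
```python
from p import *
done([-.05,.03,-.01,.67]); torque(); rows([cap(p,0) for p in (-24,-26,-28)])
```

```text
cmd [0.6549 0.2479 0.345  1.0414] meas [0.6554 0.2488 0.3456] 1.042 F [ 4.   5.  -2.9] M [ 0.84 -0.55  0.03] 6.225
axis torque M, F-only tip: 0.238 0.146
[np.float64(-0.01), np.float64(0.01), np.float64(0.0), 0.22, 1]
[np.float64(-0.02), np.float64(0.02), np.float64(-0.0), 0.44, 1]
[np.float64(-0.04), np.float64(0.03), np.float64(-0.0), 0.65, 1]
```

>>> apply_moves(moves=[[[-0.01,0.01,0,0.22,1],[-0.02,0.02,0,0.44,1],[-0.04,0.03,0,0.65,1]]])

```text
time: 6.6
tool_pos: [0.6559, 0.2462, 0.3458]
ee_rot: [3.14, -0.006, 0.928]
wrist_force: [3.9, 5.1, -2.2]
width: 0.0008
finger_force: 2.5
```

Run:
```python
from p import *
done([-.04,.03,0,.65]); torque(); rows([cap(p,0) for p in (-30,-32,-34)])
```

```text
cmd [0.6552 0.2454 0.345  0.928 ] meas [0.6559 0.2462 0.3458] 0.928 F [ 3.9  5.1 -2.2] M [ 0.84 -0.66  0.05] 6.6
axis torque M, F-only tip: 0.271 0.155
[np.float64(-0.01), np.float64(0.01), np.float64(-0.0), 0.22, 1]
[np.float64(-0.03), np.float64(0.02), np.float64(-0.01), 0.43, 1]
[np.float64(-0.04), np.float64(0.03), np.float64(-0.01), 0.64, 1]
```

>>> apply_moves(moves=[[[-0.01,0.01,0,0.22,1],[-0.03,0.02,-0.01,0.43,1],[-0.04,0.03,-0.01,0.64,1]]])

```text
time: 6.98
tool_pos: [0.6559, 0.2436, 0.3464]
ee_rot: [3.141, -0.006, 0.816]
wrist_force: [4.5, 3.2, -3.3]
width: 0.0005
finger_force: 2.5
```

Run:
```python
from p import *
done([-.04,.03,-.01,.64]); torque(); rows([cap(p,0) for p in (-36,-38,-40)])
```

```text
cmd [0.6552 0.2429 0.3455 0.8162] meas [0.6559 0.2436 0.3464] 0.816 F [ 4.5  3.2 -3.3] M [ 0.86 -0.67  0.04] 6.975
axis torque M, F-only tip: 0.028 0.108
[np.float64(-0.01), np.float64(0.01), np.float64(0.0), 0.21, 1]
[np.float64(-0.03), np.float64(0.02), np.float64(0.0), 0.41, 1]
[np.float64(-0.04), np.float64(0.03), np.float64(0.0), 0.62, 1]
```

>>> apply_moves(moves=[[[-0.01,0.01,0,0.21,1],[-0.03,0.02,0,0.41,1],[-0.04,0.03,0,0.62,1]]])

```text
time: 7.35
tool_pos: [0.6557, 0.2411, 0.3466]
ee_rot: [3.141, -0.007, 0.708]
wrist_force: [4.7, 3.6, -3.1]
width: 0.0006
finger_force: 2.5
```

Run:
```python
from p import *
done([-.04,.03,0,.62]); torque(); rows([cap(p,0) for p in (-42,-44,-46)])
```

```text
cmd [0.6549 0.2404 0.3455 0.708 ] meas [0.6557 0.2411 0.3466] 0.708 F [ 4.7  3.6 -3.1] M [ 0.83 -0.78  0.04] 7.35
axis torque M, F-only tip: 0.102 0.127
[np.float64(-0.02), np.float64(0.01), np.float64(0.01), 0.2, 1]
[np.float64(-0.03), np.float64(0.02), np.float64(0.01), 0.4, 1]
[np.float64(-0.04), np.float64(0.03), np.float64(0.01), 0.6, 1]
```

>>> apply_moves(moves=[[[-0.02,0.01,0.01,0.2,1],[-0.03,0.02,0.01,0.4,1],[-0.04,0.03,0.01,0.6,1]]])

```text
time: 7.72
tool_pos: [0.6554, 0.2385, 0.3464]
ee_rot: [3.141, -0.008, 0.603]
wrist_force: [6.0, 4.0, -3.0]
width: 0.0003
finger_force: 3.0
```

Run:
```python
from p import *
done([-.04,.03,0.01,.6]); torque(); rows([cap(p,0) for p in (-48,-50,-52)])
```

```text
cmd [0.6544 0.238  0.345  0.6033] meas [0.6554 0.2385 0.3464] 0.603 F [ 6.  4. -3.] M [ 0.9  -0.93  0.02] 7.725
axis torque M, F-only tip: 0.102 0.148
[np.float64(-0.02), np.float64(0.02), np.float64(-0.0), 0.19, 1]
[np.float64(-0.03), np.float64(0.03), np.float64(0.0), 0.39, 1]
[np.float64(-0.04), np.float64(0.04), np.float64(0.0), 0.58, 1]
```

>>> apply_moves(moves=[[[-0.02,0.02,0,0.19,1],[-0.03,0.03,0,0.39,1]]])

```text
time: 7.98
tool_pos: [0.6553, 0.2372, 0.3464]
ee_rot: [-3.141, -0.011, 0.536]
wrist_force: [7.8, 6.7, -2.9]
width: 0.0007
finger_force: 4.3
```

Run:
```python
from p import *
done([-.03,.03,0,.39]); torque(); rows([cap(p,0) for p in (-52,-54,-56)])
```

```text
cmd [0.654  0.2359 0.345  0.5353] meas [0.6553 0.2372 0.3464] 0.536 F [ 7.8  6.7 -2.9] M [ 1.36 -1.26  0.05] 7.975
axis torque M, F-only tip: 0.255 0.247
[np.float64(-0.01), np.float64(0.01), np.float64(0.0), 0.19, 1]
[np.float64(-0.03), np.float64(0.02), np.float64(0.01), 0.38, 1]
[np.float64(-0.04), np.float64(0.03), np.float64(0.01), 0.57, 1]
```

The thread is home, as the force has doubled. I move on in small steps.

>>> apply_moves(moves=[[[-0.01,0.01,0,0.19,1],[-0.03,0.02,0.01,0.38,1]]])

```text
time: 8.22
tool_pos: [0.6549, 0.2361, 0.3463]
ee_rot: [-3.14, -0.014, 0.47]
wrist_force: [10.0, 8.6, -3.4]
width: 0.0003
finger_force: 5.2
```

Run:
```python
from p import *
done([-.03,.02,0.01,.38]); torque(); rows([cap(p,0) for p in (-56,-58,-60)])
```

```text
cmd [0.6532 0.2343 0.3445 0.4689] meas [0.6549 0.2361 0.3463] 0.47 F [10.   8.6 -3.4] M [ 1.55 -1.66  0.06] 8.225
axis torque M, F-only tip: 0.428 0.323
[np.float64(-0.01), np.float64(0.01), np.float64(-0.0), 0.19, 1]
[np.float64(-0.02), np.float64(0.02), np.float64(0.0), 0.37, 1]
[np.float64(-0.03), np.float64(0.03), np.float64(0.0), 0.56, 1]
```

>>> apply_moves(moves=[[[-0.01,0.01,0,0.19,1],[-0.02,0.02,0,0.37,1]]])

```text
time: 8.48
tool_pos: [0.653, 0.2327, 0.3459]
ee_rot: [3.141, -0.003, 0.403]
wrist_force: [1.9, 0.6, -0.4]
width: 0.0005
finger_force: 1.4
```

Run:
```python
from p import *
done([-.02,.02,0,.37]); torque(); rows([cap(p,0) for p in (-60,-62,-64)])
```

```text
cmd [0.6528 0.2329 0.3445 0.4044] meas [0.653  0.2327 0.3459] 0.403 F [ 1.9  0.6 -0.4] M [ 0.32 -0.35 -0.01] 8.475
axis torque M, F-only tip: -0.073 0.036
[np.float64(-0.01), np.float64(0.01), np.float64(0.0), 0.19, 1]
[np.float64(-0.03), np.float64(0.03), np.float64(0.01), 0.37, 1]
[np.float64(-0.04), np.float64(0.04), np.float64(0.01), 0.56, 1]
```

>>> apply_moves(moves=[[[-0.01,0.01,0,0.19,1],[-0.01,0.01,0,0.19,1]]])

```text
time: 8.72
tool_pos: [0.6526, 0.2322, 0.3456]
ee_rot: [3.141, -0.003, 0.371]
wrist_force: [3.8, 2.8, 1.6]
width: 0.0002
finger_force: 2.3
```

Run:
```python
from p import *
done([-.01,.01,0,.19]); torque(); rows([cap(p,0) for p in (-62,-64)])
```

```text
cmd [0.6525 0.2323 0.3445 0.3712] meas [0.6526 0.2322 0.3456] 0.371 F [3.8 2.8 1.6] M [ 0.43 -0.66 -0.01] 8.725
axis torque M, F-only tip: 0.171 0.126
[np.float64(-0.02), np.float64(0.02), np.float64(0.01), 0.18, 1]
[np.float64(-0.03), np.float64(0.03), np.float64(0.01), 0.37, 1]
```

The force dropped and is rising slightly again, so I look before going on.

Run:
```python
from p import *
from h import *
torque()
s=snapshot("scene");b=(140,70,210,150);A=s["image"][b[1]:b[3],b[0]:b[2],::-1]
t=snapshot("top");b=(135,120,205,200);B=t["image"][b[1]:b[3],b[0]:b[2],::-1]
cv2.imwrite("pics/d.png",cv2.resize(np.hstack([A,B]),None,fx=5.7,fy=5.7,interpolation=cv2.INTER_CUBIC))
for S,box in((s,(160,100,205,145)),(t,(145,140,190,190))):
    c,m,r=blob(S,"yellow",box);print(m.round(1),r,cv2.contourArea(c))
torque()
```

```text
axis torque M, F-only tip: 0.171 0.126
[176.2 122.1] ((175.6999969482422, 122.5999984741211), (10.196470260620117, 20.48238754272461), 79.69515228271484) 147.5
[160.  173.9] ((160.15000915527344, 173.95001220703125), (3.1622774600982666, 4.743415832519531), 71.56504821777344) 10.0
axis torque M, F-only tip: 0.243 0.146
```

View pics/d.png

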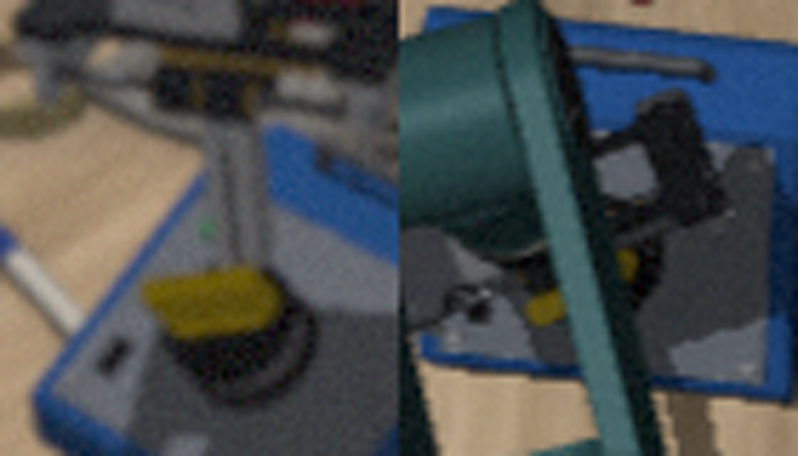

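Scene crop: the bar runs from (145,287) to (275,295), with its lower edge from (180,335) to (275,315), and the finger is at its far end. Top crop: the bar's visible ends are at (545,308) and (628,263). I work out the bar angle from both views.

Run:
```python
from p import *
from h import *
s,t=snapshot("scene"),snapshot("top")
def ang(S,a,b,c=C):
    d=onplane(S,b,c,n)-onplane(S,a,c,n); return round(float(np.degrees(np.arctan2(d@yc,d@ux))),1),round(float(np.linalg.norm(d)),3)
top=C+.0155*n
o=np.array([140,70]);k=5.7
print("scene rect",ang(s,(165.6,124.4),(185.8,120.8)))
print("scene top-face edge",ang(s,o+np.array([145,288])/k,o+np.array([245,266])/k,top),"low edge",ang(s,o+np.array([180,337])/k,o+np.array([278,313])/k))
o=np.array([135,120])
print("top",ang(t,o+np.array([146,308])/k,o+np.array([229,263])/k))
# bar angle implied by the finger front face edges for logged TCP poses
for x,y,w in((.6554,.2385,.603),(.6553,.2372,.536),(.6549,.2361,.470),(.653,.2327,.403),(.6526,.2322,.371)):
    A=axes(w);tip=np.array([x,y,.3458-.1992]); out=[]
    for e in(-.0125,0,.0125):
        p=tip-A[0]*.008+A[1]*e-C; u,v=p@ux,p@yc; R=np.hypot(u,v)
        out.append(round(float(np.degrees(np.arctan2(v,u)-np.arcsin(.007/R))),1))
    print(w,out)
```

```text
scene rect (-54.0, 0.063)
scene top-face edge (-51.6, 0.054) low edge (-49.7, 0.053)
top (-55.5, 0.056)
0.603 [-25.2, -40.4, -45.4]
0.536 [-26.1, -42.7, -48.2]
0.47 [-26.9, -45.0, -51.1]
0.403 [-40.7, -53.8, -57.9]
0.371 [-41.5, -55.2, -59.4]
```

Run:
```python
from p import *
from scipy.spatial.transform import Rotation as Ro
L=[((.6557,.2411,.3466),(3.141,-.007,.708)),((.6554,.2385,.3464),(3.141,-.008,.603)),((.6553,.2372,.3464),(-3.141,-.011,.536)),((.6549,.2361,.3463),(-3.14,-.014,.47)),((.653,.2327,.3459),(3.141,-.003,.403)),((.6526,.2322,.3456),(3.141,-.003,.371))]
for p,e in L:
    R=Ro.from_euler("xyz",e).as_matrix(); out=[]
    for k in(-.0125,-.006,0,.006,.0125):
        q=np.array(p)+R@[-.008,k,.195]-C; u,v=q@ux,q@yc; r=np.hypot(u,v)
        out.append((round(float(np.degrees(np.arctan2(v,u)-np.arcsin(.007/r))),1),round(r,3)))
    print(e[2],out)
```

```text
0.708 [(-12.9, np.float64(0.017)), (-22.9, np.float64(0.021)), (-28.6, np.float64(0.025)), (-32.3, np.float64(0.03)), (-35.1, np.float64(0.035))]
0.603 [(-16.4, np.float64(0.017)), (-27.1, np.float64(0.021)), (-33.2, np.float64(0.025)), (-37.2, np.float64(0.03)), (-40.2, np.float64(0.035))]
0.536 [(-15.5, np.float64(0.018)), (-27.2, np.float64(0.021)), (-34.0, np.float64(0.025)), (-38.5, np.float64(0.03)), (-41.9, np.float64(0.035))]
0.47 [(-14.7, np.float64(0.018)), (-27.3, np.float64(0.021)), (-34.8, np.float64(0.025)), (-39.9, np.float64(0.03)), (-43.7, np.float64(0.035))]
0.403 [(-32.8, np.float64(0.016)), (-43.0, np.float64(0.02)), (-48.3, np.float64(0.024)), (-51.6, np.float64(0.029)), (-54.0, np.float64(0.035))]
0.371 [(-33.9, np.float64(0.015)), (-44.4, np.float64(0.019)), (-49.8, np.float64(0.024)), (-53.2, np.float64(0.029)), (-55.7, np.float64(0.035))]
```

>>> apply_moves(moves=[[[0.06,0,-0.03,0,1],[0.12,0,-0.08,0,1],[0.16,0,-0.12,0,1],[0.16,0,-0.12,0,1]]])

```text
time: 9.43
tool_pos: [0.6596, 0.235, 0.3505]
ee_rot: [3.142, 0.001, 0.371]
wrist_force: [0.2, 1.0, 0.1]
width: 0.0005
finger_force: 0.0
```

Run:
```python
from p import *
from h import *
done([.16,0,-.12,0]);torque()
s=snapshot("scene");b=(140,70,210,150);A=s["image"][b[1]:b[3],b[0]:b[2],::-1]
t=snapshot("top");b=(135,120,205,200);B=t["image"][b[1]:b[3],b[0]:b[2],::-1]
cv2.imwrite("pics/e.png",cv2.resize(np.hstack([A,B]),None,fx=5.7,fy=5.7,interpolation=cv2.INTER_CUBIC))
c,m,r=blob(s,"yellow",(160,100,205,145));print(m.round(1),r,cv2.contourArea(c))
```

```text
cmd [0.66   0.2352 0.3505 0.3712] meas [0.6596 0.235  0.3505] 0.371 F [0.2 1.  0.1] M [ 0.04  0.18 -0.04] 9.425
axis torque M, F-only tip: 0.094 0.039
[176.4 122.1] ((175.67567443847656, 122.5540542602539), (9.86393928527832, 20.87866973876953), 80.53767395019531) 146.0
```

View pics/e.png

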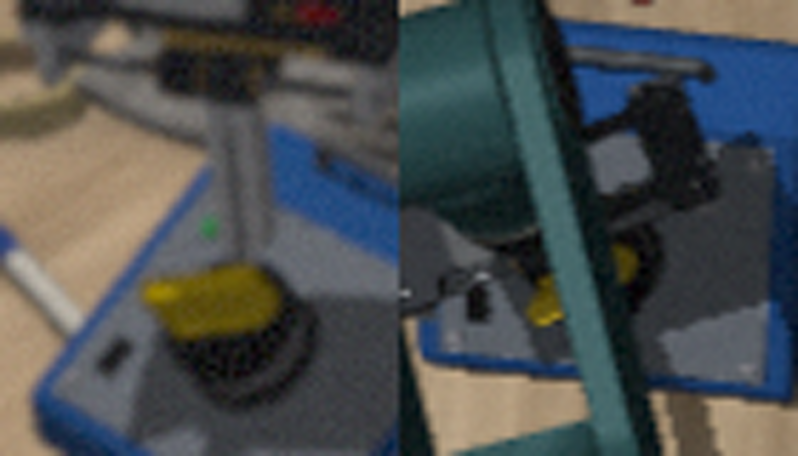

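The bar has not moved on release: its rectangle is the same as before at crop (145,290)–(275,310). That fits the clicked state. One gentle touch will confirm it: the force rises slightly if clicked, and falls if the clutch has not snapped.

>>> apply_moves(moves=[[[-0.06,0,0.06,0,1],[-0.11,0,0.1,0,1],[-0.14,0,0.12,0,1],[-0.16,0,0.12,0,1],[-0.16,0,0.12,0,1]]])

```text
time: 10.15
tool_pos: [0.6526, 0.2323, 0.3455]
ee_rot: [3.141, -0.003, 0.371]
wrist_force: [4.9, 1.0, 0.8]
width: 0.0003
finger_force: 2.4
```

Run:
```python
from p import *
done([-.16,0,.12,0]);torque()
```

```text
cmd [0.6525 0.2323 0.3445 0.3712] meas [0.6526 0.2323 0.3455] 0.371 F [4.9 1.  0.8] M [ 0.23 -0.72  0.04] 10.15
axis torque M, F-only tip: 0.104 0.084
```

>>> apply_moves(moves=[[[-0.01,0.005,0,0,1],[-0.01,0.005,0,0,1]]])

```text
time: 10.4
tool_pos: [0.6523, 0.232, 0.3453]
ee_rot: [-3.142, -0.004, 0.371]
wrist_force: [5.6, 2.2, 1.3]
width: 0.0007
finger_force: 2.8
```

Run:
```python
from p import *
done([-.01,.005,0,0]);torque()
```

```text
cmd [0.6521 0.2319 0.3445 0.3712] meas [0.6523 0.232  0.3453] 0.371 F [5.6 2.2 1.3] M [ 0.4  -0.96 -0.02] 10.4
axis torque M, F-only tip: 0.13 0.128
```

The force rose with the advance, so the first click is held. I back off and head for the blue cock.

```bash
cat >> p.py <<'E'
G=np.array([.5411,-.350]);d0=np.array([.244,-.970]);PV=G-.06*d0
def cock(op,gap=0,z=.095,r=.065):   # op: degrees opened
    th=np.arctan2(d0[1],d0[0])-np.radians(op);d=np.array([np.cos(th),np.sin(th)]);t=np.array([-d[1],d[0]])
    return np.array([*(PV+r*d+t*(.016+gap)),z+.1992]),th+np.pi/2
E
python3 - <<'E'
from p import *
from h import *
T=snapshot("top");print(PV,onplane(T,(336,206),(0,0,.1)))
rows([(np.array(state()[:3])+[0,0,.08],state()[3]),cock(0,.012,.225),cock(0,.012)])
E
```

```text
[ 0.52646 -0.2918 ] [ 0.52537872 -0.2942805   0.1       ]
[np.float64(0.0), np.float64(0.0), np.float64(-1.6), 0.0, 1]
[np.float64(-5.75), np.float64(10.21), np.float64(-1.59), 0.71, 1]
[np.float64(-5.75), np.float64(10.21), np.float64(1.01), 0.71, 1]
```

>>> apply_moves(moves=[[[0.06,0,-0.03,0,1],[0.14,0,-0.1,0,1],[0.2,0,-0.3,0,1],[0.2,0,-0.8,0,1],[0.2,0,-1.4,0,1],[0.2,0,-1.6,0,1],[0.2,0,-1.6,0,1]]])

```text
time: 11.32
tool_pos: [0.661, 0.2354, 0.4256]
ee_rot: [3.141, -0.001, 0.371]
wrist_force: [0.7, 0.5, -0.7]
width: 0.0004
finger_force: 0.0
```

Run:
```python
from p import *
done([.2,0,-1.6,0]);rows([cock(0,.012,.225),cock(0,.012)])
```

```text
cmd [0.6614 0.2355 0.4245 0.3712] meas [0.661  0.2354 0.4256] 0.371 F [ 0.7  0.5 -0.7] M [-0.06  0.18  0.03] 11.325
[np.float64(-5.95), np.float64(10.21), np.float64(0.01), 0.71, 1]
[np.float64(-5.95), np.float64(10.21), np.float64(2.61), 0.71, 1]
```

>>> apply_moves(moves=[[[-0.6,1.02,0,0.1,1],[-1.2,2.05,0,0.2,1],[-1.8,3.1,0,0.3,1],[-2.4,4.1,0,0.4,1],[-3.0,5.1,0,0.5,1],[-3.6,6.15,0,0.6,1],[-4.2,7.2,0,0.7,1],[-4.8,8.2,0,0.7,1],[-5.4,9.3,0,0.7,1],[-5.95,10.21,0,0.7,1]]])

```text
time: 12.58
tool_pos: [0.5681, -0.3504, 0.4222]
ee_rot: [-3.139, 0.002, 0.248]
wrist_force: [0.5, -0.3, 0.1]
width: 0.0006
finger_force: 0.0
```

Run:
```python
from p import *
done([-5.95,10.21,0,.7]);rows([cock(0,.012)])
from h import *
s=snapshot("scene");c,m,r=blob(s,"yellow",(160,100,205,145));print(m.round(1),r,cv2.contourArea(c))
s=snapshot("top");c,m,r=blob(s,"yellow",(145,140,190,190));print(m.round(1),r,cv2.contourArea(c))
```

```text
cmd [ 0.5694 -0.3481  0.4245  0.249 ] meas [ 0.5681 -0.3504  0.4222] 0.248 F [ 0.5 -0.3  0.1] M [-0.03  0.08  0.02] 12.575
[np.float64(0.0), np.float64(-0.0), np.float64(2.61), 0.01, 1]
[176.6 121.7] ((176.5599822998047, 121.91999053955078), (11.596552848815918, 22.910261154174805), 81.8698959350586) 205.5
[165.8 169.4] ((165.6999969482422, 169.40000915527344), (7.602630138397217, 19.677398681640625), 63.43495178222656) 112.5
```

>>> apply_moves(moves=[[[0,0,1,0,1],[0,0,1.8,0,1],[0,0,2.3,0,1],[0,0,2.6,0,1],[0,0,2.6,0,1]]])

```text
time: 13.3
tool_pos: [0.5687, -0.3475, 0.2927]
ee_rot: [-3.139, 0.002, 0.249]
wrist_force: [-0.4, 0.9, 0.0]
width: 0.0004
finger_force: 0.0
```

Run:
```python
from p import *
done([0,0,2.6,0]);rows([cock(0,.0),cock(6),cock(12),cock(18),cock(24),cock(30),cock(36),cock(42),cock(48)])
```

```text
cmd [ 0.5694 -0.3481  0.2945  0.249 ] meas [ 0.5687 -0.3475  0.2927] 0.249 F [-0.4  0.9  0. ] M [-0.03  0.15 -0.02] 13.3
[np.float64(-0.24), np.float64(-0.0), np.float64(0.01), 0.01, 1]
[np.float64(-0.38), np.float64(0.02), np.float64(0.01), 0.61, 1]
[np.float64(-0.51), np.float64(0.03), np.float64(0.01), 1.21, 1]
[np.float64(-0.66), np.float64(0.03), np.float64(0.01), 1.81, 1]
[np.float64(-0.79), np.float64(0.01), np.float64(0.01), 2.41, 1]
[np.float64(-0.93), np.float64(-0.02), np.float64(0.01), 3.01, 1]
[np.float64(-1.06), np.float64(-0.07), np.float64(0.01), 3.61, 1]
[np.float64(-1.19), np.float64(-0.13), np.float64(0.01), 4.21, 1]
[np.float64(-1.31), np.float64(-0.2), np.float64(0.01), 4.81, 1]
```

>>> apply_moves(moves=[[[-0.24,0,0,0,1],[-0.38,0.02,0,0.61,1],[-0.51,0.03,0,1.21,1],[-0.66,0.03,0,1.81,1],[-0.79,0.01,0,2.41,1],[-0.93,-0.02,0,3.01,1],[-1.06,-0.07,0,3.61,1],[-1.19,-0.13,0,4.21,1],[-1.31,-0.2,0,4.81,1]]])

```text
time: 14.42
tool_pos: [0.5036, -0.3551, 0.2966]
ee_rot: [-3.14, -0.008, -0.594]
wrist_force: [5.4, -1.3, -3.5]
width: 0.0003
finger_force: 2.5
```

Run:
```python
from p import *
done([-1.31,-.2,0,4.81]);rows([cock(a) for a in(54,60,66,72,78,82,85,88)])
```

```text
cmd [ 0.5034 -0.3546  0.2945 -0.5905] meas [ 0.5036 -0.3551  0.2966] -0.594 F [ 5.4 -1.3 -3.5] M [-0.17 -0.92  0.02] 14.425
[np.float64(-0.14), np.float64(0.03), np.float64(0.01), 0.6, 1]
[np.float64(-0.28), np.float64(0.04), np.float64(0.01), 1.2, 1]
[np.float64(-0.42), np.float64(0.04), np.float64(0.01), 1.8, 1]
[np.float64(-0.55), np.float64(0.02), np.float64(0.01), 2.4, 1]
[np.float64(-0.69), np.float64(-0.01), np.float64(0.01), 3.0, 1]
[np.float64(-0.78), np.float64(-0.04), np.float64(0.01), 3.4, 1]
[np.float64(-0.84), np.float64(-0.07), np.float64(0.01), 3.7, 1]
[np.float64(-0.91), np.float64(-0.1), np.float64(0.01), 4.0, 1]
```

>>> apply_moves(moves=[[[-0.14,0.03,0.02,0.6,1],[-0.28,0.04,0.02,1.2,1],[-0.42,0.04,0.02,1.8,1],[-0.55,0.02,0.02,2.4,1],[-0.69,-0.01,0.02,3.0,1],[-0.78,-0.04,0.02,3.4,1],[-0.84,-0.07,0.02,3.7,1]]])

```text
time: 15.3
tool_pos: [0.4706, -0.3295, 0.2968]
ee_rot: [-3.136, -0.009, -1.239]
wrist_force: [3.6, -4.1, -0.7]
width: 0.0002
finger_force: 2.3
```

Run:
```python
from p import *
done([-.84,-.07,.02,3.7]);rows([cock(a) for a in(87,89,91,93,95,97)])
```

```text
cmd [ 0.4705 -0.3283  0.2935 -1.2363] meas [ 0.4706 -0.3295  0.2968] -1.239 F [ 3.6 -4.1 -0.7] M [-0.64 -0.67 -0.07] 15.3
[np.float64(-0.05), np.float64(0.01), np.float64(-0.01), 0.2, 1]
[np.float64(-0.09), np.float64(0.02), np.float64(-0.01), 0.4, 1]
[np.float64(-0.14), np.float64(0.03), np.float64(-0.01), 0.6, 1]
[np.float64(-0.19), np.float64(0.04), np.float64(-0.01), 0.8, 1]
[np.float64(-0.23), np.float64(0.04), np.float64(-0.01), 1.0, 1]
[np.float64(-0.28), np.float64(0.04), np.float64(-0.01), 1.2, 1]
```

>>> apply_moves(moves=[[[-0.05,0.01,0,0.2,1],[-0.09,0.02,0,0.4,1],[-0.14,0.02,0,0.5,1]]])

```text
time: 15.68
tool_pos: [0.4683, -0.3263, 0.2971]
ee_rot: [-3.133, -0.021, -1.326]
wrist_force: [9.7, -18.0, -8.8]
width: 0.0003
finger_force: 9.8
```

Run:
```python
from p import *
done([-.14,.02,0,.5])
```

```text
cmd [ 0.4673 -0.322   0.2935 -1.3235] meas [ 0.4683 -0.3263  0.2971] -1.326 F [  9.7 -18.   -8.8] M [-3.3  -1.87  0.06] 15.675
```

The handle is at its stop: the force rises to 20 N. I back off, lift and check.

>>> apply_moves(moves=[[[0.1,0,0,0,1],[0.3,0,0,0,1],[0.4,0,-0.5,0,1],[0.4,0,-1.5,0,1],[0.9,1.0,-2.5,0,1],[1.4,2.0,-2.5,0,1],[1.4,3.0,-2.5,0,1],[1.4,3.0,-2.5,0,1]]])

```text
time: 16.68
tool_pos: [0.3353, -0.4278, 0.42]
ee_rot: [3.141, -0.001, -1.329]
wrist_force: [0.6, 0.9, -0.1]
width: 0.0005
finger_force: 0.0
```

Run:
```python
from p import *
from h import *
print(telemetry.get_obs()["tool_pos"],telemetry.get_obs()["wrist_force"])
s,t=snapshot("scene"),snapshot("top")
cv2.imwrite("pics/f.png",np.vstack([s["image"][60:330,:,::-1],t["image"][90:290,:,::-1]]))
for bx in((280,190,370,240),):
    c,m,r=blob(t,"blue",bx);g=onplane(t,m,(0,0,.105))[:2];v=g-PV
    print(g,np.linalg.norm(v),"opened",np.degrees(np.arctan2(d0[1],d0[0])-np.arctan2(v[1],v[0]))%360)
    vx=cv2.fitLine(c,2,0,.01,.01).ravel();a,b=[onplane(t,m+k*vx[:2],(0,0,.105))[:2] for k in(-8,8)];print(np.degrees(np.arctan2(*(b-a)[::-1])),"want",-75.9-90)
```

```text
[ 0.33528272 -0.42780777  0.41999199] [ 0.63234564  0.89599423 -0.10492294]
[ 0.47096756 -0.30838741] 0.05791850339347837 opened 87.47751615653583
-165.46832985305576 want -165.9
```

View pics/f.png

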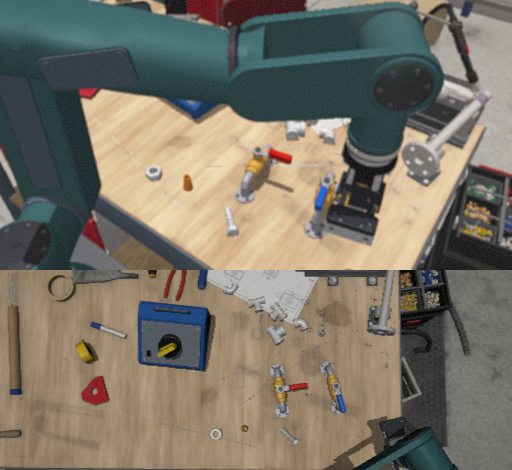

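The top view shows the blue handle along its pipe at (338,403), the red handle still across at (292,387), and the loose parts unmoved. I hand in the job.

```bash
python3 -c "
from bench import ticket
print(ticket.close_job())"
```

```text
the job is handed in; nothing more can be done
None
```

The job is handed in at about 17 s of the 64 s: the cap was turned clockwise to what the forces show was its first click, then the blue cock was opened to its stop (20 N against it, handle along the pipe in the last picture), with the red cock still shut and the loose parts unmoved; the click was judged from force readings and the bar staying put on release, not seen directly.

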